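# Seat the proud locking pin of a screen-bonding mould

### The arm

A 6-joint arm with a two-finger parallel gripper is mounted at the origin on the work surface. World frame = base frame: x ahead of the robot, y to its left, z up, the work surface at z = 0. Lengths are in mm, angles in degrees, forces in N, time in s.
With the tool pointing down it reaches from about 300 to 850 mm from the base axis. Payload 4.2 kg.
Tool frame: the origin (TCP) lies at the very end of the fingers, on their centre line; the grasp point (between the pads) lies 19 mm behind it (env.tcp_to_grasp is the distance from the TCP to the grasp point, in mm); z points along the fingers, y is the line along which they close (so a half turn about z gives the same grasp; the last joint's range is limited). The gripper opens to 91 mm and grips with 3 to 60 N. Pads are 32 mm wide; open, the fingers measure 118 mm over their backs; the gripper's body (76 mm by 178 mm) begins 60 mm behind the grasp point.
Start: joints at [74.599, 18.312, 89.639, -0, 72.044, -1.146], TCP at [141.59, 557.311, 213.976] pointing down, gripper open.
Joint ranges: [-177.97, 177.97], [-48.28, 115.42], [12.27, 149.76], [-77.06, 257.06], [2.81, 150.46], [-146.56, 146.56]. Speed limits (degrees/s): [147.25, 147.25, 180, 180, 180, 180].

### API

Orientations are given as [roll, pitch, yaw] about the fixed x, y, z axes, in that order (R = Rz(yaw) Ry(pitch) Rx(roll)).
In Python, from workcell import env gives the robot as it stands.
- The arm moves only by the tool move_arm, never from a script. Its argument "plan" is a list of rows, each a list of 3 entries, a list of its own where there are three numbers: the shift along the world's x, y, z in cm, then the turn about the world's z in degrees, then the closure, from 0 (fully open) to 1 (shut). In form: [[[x, y, z], turn, claw], ...]. A call has 1 to 5 rows; each row shifts and turns the commanded pose from where the row before left it; what a row does not reach is not made up. A row lasts 1/10 s, in which the tool goes at most 50 mm and 8.59 degrees, less where a joint would pass 70% of its speed; a pose out of reach is approached as far as the arm can. A call is refused whole if a number of a shift passes 5 or a number of a turn 8.59, either way. A call with a gripper value outside its range is refused whole. The fingers move at their own pace and stop on an object; "squeeze" is the grip in N (left out, the last holds). Time passes only in rows, so rows that do not move let the fingers close. It gives the time, the measured TCP pose, the force, the opening and the grip force at its end, in the units of the state.
- env.state(): the state, without advancing time (a new reading comes with each control period).
- env.grab_frame(name): name is "side" or "top" or "wrist"; returns a dict with "frame" (384x512x3 uint8, red, green, blue), "z_map" (384x512 float32, mm along the optical axis (not along the pixel's ray), 0 where there is no reading), "fovy" (degrees; the focal length in pixels is half the picture's height over the tangent of half this angle, whatever the lens; pixels are square), "cx", "cy" (the principal point, pixels), "D" ([k1, k2, p1, p2, k3] as OpenCV has them; the pictures are not rectified), "position" and "orientation" of the camera in the world. Camera axes: x right, y down, z forward; pixel columns grow to the right and rows downward; lengths in mm; the calibration is good to about 2 mm. A picture is of the moment at which its call begins.
- env.job_done(): hands the job in; it is judged then, once.
Trained networks look in a picture, given as the dict that the camera call returned (one of the last four; its "shot" number tells which), for a name from the list of things; names that differ only in an ending like _2 or _b are one class to them, and where a whole thing is asked for, a point or a joint stands for the part that bears it (a point fixed in the world has none). Each returns a list of dicts, best first, with "score" (0 to 1); they miss things now and then, are a little off and sometimes report something else, mostly with a low value. They report only what shows in the picture. A call takes as long as a camera call. They do not tell look-alikes from the thing itself.
- env.search_frame(picture, label): "point" ([column, row] in pixels, amid what is visible of it).
- env.landmark_of(picture, label): "point" ([column, row] in pixels: a listed point, or the origin of a listed thing).
The state is a dict: "time_s": time; "qpos": joint angles; "qvel": joint speeds; "effort": joint torques, N m; "ee_pos": TCP position; "ee_rot": TCP orientation; "force": force on the tool from outside, world axes, zero at the start; "torque": the same for the moment, N m; "gripper_width": finger opening in mm; "gripper_force": force on a finger pad.
Only numpy, scipy, OpenCV 4.12 (cv2) and the standard library are available. Lean on these libraries where they do the work, as an engineer would, in place of code of your own. Each camera call takes 0.05 s, during which the arm holds its last target. There are 200 camera calls.

### The job

Three square-shouldered locking pins go into the metal bonding mould on the bench, and one of them stands proud because its square is turned askew over its square recess. Take that pin by its wing, keep pressing it down while turning it in small steps until it drops, push it fully home in that same recess so that its collar lies on the plate, then let go. Leave the other two pins seated.

Things in the scene. Friction and masses are not known exactly. Their poses are not given: they have to be found in the camera images.
- mould: Fixed aluminium plate 250 (x) x 240 (y) x 30 mm. Origin: centre of its underside, z up; x, y along its sides; top at z = 30. Three square recesses 34 mm wide, 25 mm deep, sides parallel to the plate's, centred at (x, y) = (-65, 75), (-65, -75), (80, 0) mm, each with a pin. Black phone screen in its middle (4 mm high); steel dish and rubber cup on the two +x corners.
- proud_pin: The pin 15 mm higher than the rest, askew 25 to 65 deg, loose, 0.16 kg. Origin: underside of its 30 mm square shoulder (15 high), now on the plate top; a 31 mm round nose below (8 long) is in the recess. Above: 52 mm collar (z 15 to 21), black wing to grip (z 21 to 55), 46 long in x, 12 thick in y, parallel to the square. Drops 15 mm if turned either way to within 9 deg of any plate side.
- home_pin1: Like proud_pin, already home: shoulder hidden in its recess, collar flat on the plate, wing in line with the plate's x or y side (a few degrees of play). Origin as for proud_pin, so 15 mm above the mould's underside; wing top 55 mm above the origin. Leave it seated.
- home_pin2: Like proud_pin, already home: shoulder hidden in its recess, collar flat on the plate, wing in line with the plate's x or y side (a few degrees of play). Origin as for proud_pin, so 15 mm above the mould's underside; wing top 55 mm above the origin. Leave it seated.
There are look-alikes about, which are no part of the job. What is shaped like the home_pin1 but purple or yellow is not meant. Leave any turquoise look-alike of the home_pin2 alone.

How it is judged (in metres and radians):
At the end, for the whole second after the job is handed in: The proud pin is home in its own recess: origin 11 to 18 mm above the mould's underside, within 25 mm of its start, upright within 7 degrees, at rest (under 20 mm/s). The other two are still home: origins 11 to 19 mm above the mould's underside, upright within 7 degrees (z of proud_pin in the frame of mould between 0.011 and 0.018 m and angle between each of proud_pin, home_pin1, home_pin2's own z axis and vertical below 0.12 rad and distance of proud_pin from where it was at the start of the episode below 0.025 m and linear speed of proud_pin below 0.02 m/s and z of home_pin1 in the frame of mould between 0.011 and 0.019 m and z of home_pin2 in the frame of mould between 0.011 and 0.019 m); the robot touches nothing.
It fails at once if one of the two seated pins is lifted more than 10 mm (z of any of home_pin1, home_pin2 in the frame of mould above 0.025 m).
It also fails if it takes over 32 s, if anything falls off the work surface, if the arm or the gripper's body presses on something with over 40 N, if the wrist force passes 120 N, or if a joint passes its speed limit or range.

## Working session

There is one attempt and no reset: what is moved stays moved. The work goes in short steps, Python scripts to look and compute and a tool call to move; the robot and the scene stay as the last step left them, time stands still between calls to the robot, and variables do not carry over. Pictures are saved under pics/ and viewed, at most 10 in all, crops included, and the job is handed in when it is done.

Besides the shell and the picture viewer there is one more tool, called after "Call:" as name([rows], argument=value, ...), one row to a line, values as JSON. move_arm: Moves the arm, as the interface text tells. Its arguments: {"type":"object","properties":{"plan":{"type":"array","items":{"type":"array"}},"squeeze":{"type":"number"}},"required":["plan"]}

```bash
mkdir -p pics; cat > h.py <<'E'
import numpy as np, cv2
from scipy.spatial.transform import Rotation as R
from workcell import env
def cam(p):
    f=p["frame"].shape[0]/2/np.tan(np.radians(p["fovy"])/2)
    K=np.array([[f,0,p["cx"]],[0,f,p["cy"]],[0,0,1]])
    o=np.array(p["orientation"],float)
    M=o if o.shape==(3,3) else R.from_euler("xyz",o,degrees=True).as_matrix()
    return K,np.array(p["D"],float),M,np.array(p["position"],float)
def cloud(p):
    K,D,M,t=cam(p); z=p["z_map"]; h,w=z.shape
    u,v=np.meshgrid(np.arange(w),np.arange(h))
    n=cv2.undistortPoints(np.stack([u,v],-1).reshape(-1,1,2).astype(np.float64),K,D).reshape(h,w,2)
    P=np.dstack([n[...,0]*z,n[...,1]*z,z])@M.T+t
    P[z<=0]=np.nan
    return P
def save(p,name,crop=None,s=1):
    im=p["frame"]
    if crop: a,b,c,d=crop; im=im[b:d,a:c]
    cv2.imwrite("pics/"+name,cv2.cvtColor(cv2.resize(im,None,fx=s,fy=s,interpolation=cv2.INTER_CUBIC),cv2.COLOR_RGB2BGR))
E
python3 - <<'E'
from h import *
print({k:v for k,v in env.state().items() if k in("ee_pos","ee_rot","force","gripper_width")})
ims=[]
for c in("top","side"):
    p=env.grab_frame(c); P=cloud(p); save(p,c+"0.png"); np.save(c+"_P.npy",P); np.save(c+"_I.npy",p["frame"])
    print(c,p["position"],p["orientation"],p["fovy"])
    for n in("mould","proud_pin","home_pin1"):
        for d in env.search_frame(p,n)[:6]:
            u,v=np.round(d["point"]).astype(int); print(n,d["score"],(u,v),np.round(P[v,u],0))
E
python3 -c "
import cv2,numpy as np
cv2.imwrite('pics/both.png',cv2.resize(np.vstack([cv2.imread('pics/%s0.png'%c) for c in('top','side')]),None,fx=.78,fy=.78))"
```

```text
{'ee_pos': array([141.43975323, 556.79902859, 213.12775329]), 'ee_rot': array([-1.79897969e+02, -1.18059346e-03,  1.65744186e+02]), 'force': array([ 0.25505517, -0.10498754, -0.63605535]), 'gripper_width': 91.14211025171764}
top [ 450.83572806  -23.18659259 1047.3946887 ] [-1.77400854e+02  1.71294988e-03 -8.94369607e+01] 45.166269756074314
proud_pin 0.62 (np.int64(307), np.int64(126)) [ 631. -125.   85.]
home_pin1 0.84 (np.int64(267), np.int64(192)) [492. -42.  58.]
home_pin1 0.76 (np.int64(211), np.int64(188)) [499.  78.  63.]
home_pin1 0.65 (np.int64(299), np.int64(257)) [ 353. -113.   50.]
home_pin1 0.64 (np.int64(357), np.int64(262)) [ 344. -237.   63.]
side [327.38799445 586.32722182 423.08035096] [-118.82417313   -1.30899501 -163.95607142] 54.25377914304319
mould 0.64 (np.int64(243), np.int64(197)) [537. -56.  32.]
proud_pin 0.85 (np.int64(216), np.int64(165)) [ 628. -135.   57.]
home_pin1 0.97 (np.int64(336), np.int64(199)) [ 349. -110.   32.]
home_pin1 0.77 (np.int64(281), np.int64(169)) [ 486. -183.   47.]
home_pin1 0.75 (np.int64(343), np.int64(173)) [ 345. -230.   37.]
home_pin1 0.73 (np.int64(240), np.int64(241)) [493.  94.  36.]
home_pin1 0.64 (np.int64(261), np.int64(201)) [494. -44.  38.]
```

View pics/top0.png

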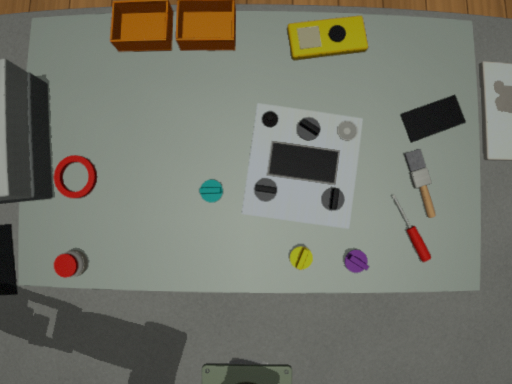

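View pics/side0.png

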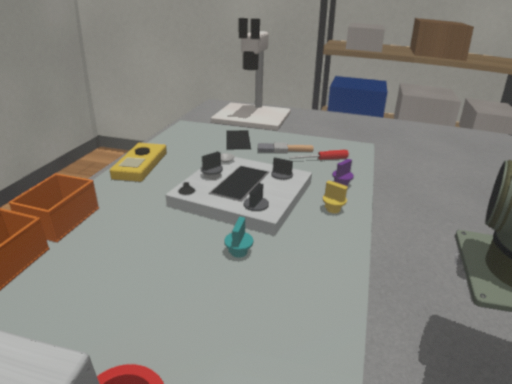

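In the top view, grey pins sit on the mould at (308,128), (265,189) and (333,198). The turquoise (211,190), yellow (301,257) and purple (356,261) ones are look-alikes off the plate. The pin at (308,128), between the dish and the cup, reads about 85 mm high, which is 30+55, so it should be the proud one. I'll measure it and confirm in a crop.

```bash
python3 - <<'E'
from h import *
P=np.load("top_P.npy"); I=np.load("top_I.npy")
def rect(m):
    q=P[m][:,:2].astype(np.float32); return cv2.minAreaRect(q)
yy,xx=np.mgrid[:384,:512]
roi=(xx>235)&(xx<370)&(yy>95)&(yy<235)
m=roi&(P[...,2]>20)&(P[...,2]<40)&(I.min(2)>150)
print("plate",rect(m),np.nanmedian(P[m][:,2]))
for n,(u,v) in dict(proud=(308,128),h1=(265,189),h2=(333,198)).items():
    r=np.hypot(xx-u,yy-v)<16
    z=P[...,2][r]; top=np.nanpercentile(z,97)
    m=r&(P[...,2]>top-9); q=P[m]
    c=r&(P[...,2]>top-46)&(I.max(2)<130)
    w,V=np.linalg.eigh(np.cov(q[:,:2].T)); d=V[:,1]
    mc=r&(P[...,2]>38); 
    print(n,"ztop",round(top,1),"n",m.sum(),"c",q.mean(0).round(1),"dir",np.degrees(np.arctan2(d[1],d[0])).round(1),rect(m),"collar",P[c].mean(0).round(1),rect(c)[:2])
p=dict(frame=I); save(p,"crop.png",(235,95,375,235),4)
E
```

```text
plate ((553.7609252929688, -121.75569152832031), (242.191650390625, 250.88580322265625), 82.41694641113281) 29.327754532127926
proud ztop 85.5 n 132 c [ 633.3 -130.9   83.7] dir 57.0 ((633.4139404296875, -131.087158203125), (45.81724166870117, 13.116795539855957), 55.44133377075195) collar [ 630.9 -129.5   62.1] ((633.0809936523438, -131.29083251953125), (49.68552017211914, 50.71429443359375))
h1 ztop 70.3 n 118 c [498.9 -37.3  68.8] dir 82.2 ((498.99066162109375, -37.523319244384766), (43.86457061767578, 12.070596694946289), 82.7730941772461) collar [499.3 -38.6  44.6] ((503.2721862792969, -38.223121643066406), (59.84087371826172, 48.5288200378418))
h2 ztop 70.6 n 129 c [ 479.  -186.6   68.8] dir 171.8 ((479.51800537109375, -187.40557861328125), (13.292496681213379, 46.306884765625), 81.55462646484375) collar [ 480.8 -185.1   46. ] ((482.9349060058594, -188.67779541015625), (50.83464050292969, 58.86758041381836))
```

View pics/crop.png

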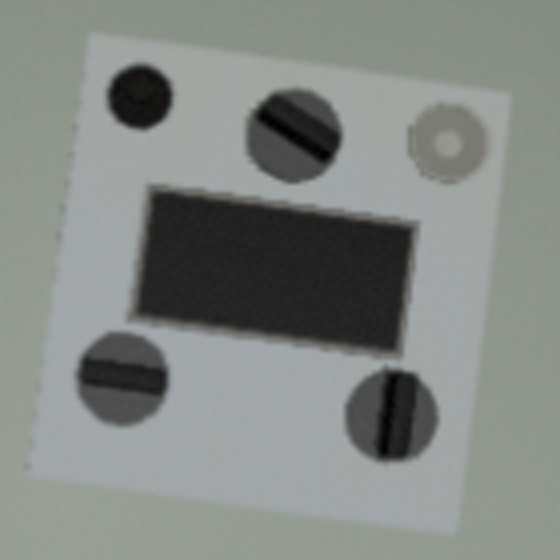

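The crop shows the top-middle pin clearly askew, while the other two are aligned with the plate and 15 mm lower. The proud pin is at about (633, -131.5) with its wing at 56°, so it needs about +26° to line up with the plate side at 82°. The tool yaw goes from 165.7° to 56°.

Call:
move_arm([
  [[2.8,-4,0],-8.5,0.3],
  [[2.8,-4,0],-8.5,0.5],
  [[2.8,-4,0],-8.5,0.5],
  [[2.8,-4,0],-8.5,0.5],
  [[2.8,-4,0],-8.5,0.5],
], squeeze=30)

```text
time_s: 0.9
ee_pos: [282.4, 355.7, 214.2]
ee_rot: [179.9, -0.0, 122.9]
force: [1.0, -0.3, 0.4]
gripper_width: 54.1
gripper_force: 0.0
```

Call:
move_arm([
  [[2.8,-4,0],-8.5,0.5],
  [[2.8,-4,0],-8.5,0.5],
  [[2.8,-4,0],-8.5,0.5],
  [[2.8,-4,0],-8.5,0.5],
  [[2.8,-4,0],-8.5,0.5],
])

```text
time_s: 1.4
ee_pos: [422.4, 155.5, 214.3]
ee_rot: [179.9, -0.0, 80.4]
force: [0.5, 0.7, 0.5]
gripper_width: 45.3
gripper_force: 0.0
```

Call:
move_arm([
  [[2.8,-4,0],-8.5,0.5],
  [[2.8,-4,0],-8.5,0.5],
  [[2.8,-4,0],-7.7,0.5],
  [[2.8,-4,0],0,0.5],
  [[2.8,-4,0],0,0.5],
])

```text
time_s: 1.9
ee_pos: [562.5, -44.6, 214.1]
ee_rot: [180.0, -0.0, 56.0]
force: [1.2, 1.3, 0.2]
gripper_width: 45.6
gripper_force: 0.0
```

Call:
move_arm([
  [[2.8,-4,0],0,0.5],
  [[2.8,-4,0],0,0.5],
  [[0,0,0],0,0.5],
  [[0,0,0],0,0.5],
])

```text
time_s: 2.3
ee_pos: [617.5, -123.3, 213.1]
ee_rot: [-179.9, 0.0, 55.9]
force: [-0.2, 0.2, -0.5]
gripper_width: 45.7
gripper_force: 0.0
```

Call:
move_arm([
  [[1.55,-0.8,-3],0,0.5],
  [[0,0,-4.5],0,0.5],
  [[0,0,-4.5],0,0.5],
  [[0,0,-2],0,0.5],
  [[0,0,-1.2],0,0.5],
])

```text
time_s: 2.8
ee_pos: [631.1, -128.7, 60.0]
ee_rot: [-179.8, 0.1, 56.1]
force: [-0.4, 0.4, 0.3]
gripper_width: 45.9
gripper_force: 0.0
```

Call:
move_arm([
  [[0,0,0],0,0.8],
  [[0,0,0],0,1],
  [[0,0,0],0,1],
  [[0,0,0],0,1],
  [[0,0,0],0,1],
])

```text
time_s: 3.3
ee_pos: [634.4, -131.0, 63.3]
ee_rot: [179.8, -0.1, 56.0]
force: [2.9, -1.4, 0.0]
gripper_width: 11.6
gripper_force: 30.0
```

Gripped: the opening of 11.6 mm matches the 12 mm wing. Next I press and turn in small steps.

Call:
move_arm([
  [[0,0,-0.2],0,1],
  [[0,0,-0.1],3,1],
  [[0,0,0],3,1],
  [[0,0,0],3,1],
])

```text
time_s: 3.7
ee_pos: [635.5, -130.8, 62.7]
ee_rot: [179.6, -0.2, 65.1]
force: [-0.2, 0.6, 13.2]
gripper_width: 11.7
gripper_force: 30.0
```

Call:
move_arm([
  [[-0.1,0,-0.1],3,1],
  [[0,0,0],3,1],
  [[0,0,0],3,1],
  [[0,0,-0.1],2,1],
])

```text
time_s: 4.1
ee_pos: [635.3, -131.0, 60.3]
ee_rot: [179.5, -0.1, 76.1]
force: [0.8, 0.8, 0.6]
gripper_width: 12.2
gripper_force: 30.0
```

Call:
move_arm([
  [[0,0,-0.2],2,1],
  [[0,0,-0.3],2,1],
  [[0,0,-0.3],1,1],
  [[0,0,-0.2],0,1],
])

```text
time_s: 4.5
ee_pos: [634.8, -131.2, 48.1]
ee_rot: [179.6, 0.0, 81.0]
force: [2.5, -0.0, 15.1]
gripper_width: 11.9
gripper_force: 30.0
```

Call:
move_arm([
  [[0,0,-0.2],0,1],
  [[0,0,0],0,1],
  [[0,0,0],0,1],
])

```text
time_s: 4.8
ee_pos: [634.7, -131.2, 48.2]
ee_rot: [179.6, 0.0, 81.0]
force: [2.3, -0.7, 12.7]
gripper_width: 11.7
gripper_force: 30.0
```

The tool has gone down 15.1 mm and now meets a firm stop. I'll let go, rise and check.

Call:
move_arm([
  [[0,0,0.1],0,0.8],
  [[0,0,0],0,0.65],
  [[0,0,0],0,0.65],
  [[0,0,0],0,0.65],
])

```text
time_s: 5.2
ee_pos: [631.1, -130.5, 45.1]
ee_rot: [-179.9, -0.0, 81.0]
force: [-0.0, -0.3, 0.6]
gripper_width: 31.6
gripper_force: 0.0
```

Call:
move_arm([
  [[0,0,2],0,0.65],
  [[0,0,4],0,0.65],
  [[0,0,5],0,0.65],
  [[-5,0,0],0,0.65],
  [[-5,0,0],0,0.65],
])

```text
time_s: 5.7
ee_pos: [532.6, -131.0, 157.4]
ee_rot: [179.8, 0.0, 81.1]
force: [0.3, -0.6, -0.1]
gripper_width: 31.7
gripper_force: 0.0
```

Call:
move_arm([
  [[-3,4,0],0,0.65],
  [[-3,4,0],0,0.65],
  [[-3,4,0],0,0.65],
  [[-3,4,0],0,0.65],
  [[0,0,0],0,0.65],
])

```text
time_s: 6.2
ee_pos: [407.2, 32.4, 155.4]
ee_rot: [-179.7, -0.0, 81.3]
force: [0.6, -0.1, -0.5]
gripper_width: 31.9
gripper_force: 0.0
```

```bash
python3 - <<'E'
from h import *
p=env.grab_frame("top"); P=cloud(p); save(p,"end.png",(215,75,395,235),4)
yy,xx=np.mgrid[:384,:512]
for n,(u,v) in dict(proud=(308,128),h1=(265,189),h2=(333,198)).items():
    r=np.hypot(xx-u,yy-v)<16; top=np.nanpercentile(P[...,2][r],97); q=P[r&(P[...,2]>top-9)]
    print(n,round(top,1),q.mean(0).round(1),cv2.minAreaRect(q[:,:2].astype(np.float32))[1:])
print(env.state()["force"],env.state()["gripper_width"],env.state()["time_s"])
E
```

```text
proud 70.2 [ 631.6 -129.9   68.5] ((46.16597366333008, 12.680673599243164), 81.09944152832031)
h1 275.2 [480.5 -13.1 275.6] ((16.861928939819336, 6.703770637512207), 0.7471296787261963)
h2 70.6 [ 479.4 -186.5   68.8] ((12.46118450164795, 46.3956413269043), 82.6194076538086)
[0.74352349 0.01630592 0.44264419] 32.10470065805696 6.25
```

View pics/end.png

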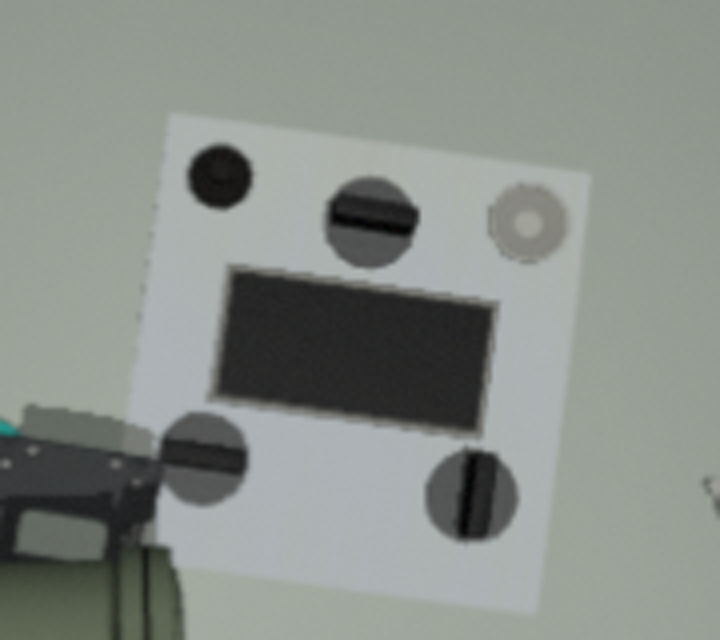

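The picture shows the pin at crop (370,220) aligned with the plate and its wing top at 70.2 mm, the seated height. The other two, at crop (204,457) and (471,495), look undisturbed. The 275 mm reading at home_pin1 is the gripper hanging over it; nothing is touching.

```bash
python3 -c "
from workcell import env
print(env.job_done())"
```

```text
the job is handed in; nothing more can be done
None
```

The proud pin is turned in line and fully home in its own recess (wing top at 70.2 mm, the seated height), the other two pins look undisturbed, the gripper is clear, and the job is handed in at about 6.3 s; no verdict was returned.

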